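Fit the jig cover over its locating pin and hold it down

ROBOT

A 6-joint arm with a two-finger parallel gripper is mounted at the origin on a cart in front of the work surface, level with it; the furniture and walls round the work are solid. World frame = base frame: x ahead of the robot, y to its left, z up, the work surface at z = 0. Lengths are in m, angles in rad, forces in N, time in s.
With the tool pointing down it reaches from about 0.375 to 0.925 m from the base axis. Payload 5.7 kg.
Tool frame: the origin (TCP) lies on the centre line of the jaws, within the pads' length; the fingertips stand 22 mm ahead of it and the grasp point (between the pads) lies 3 mm ahead of it; z points along the fingers, y is the line along which they close (so a half turn about z gives the same grasp; the last joint's range is limited). The gripper opens to 88 mm and grips with 3 to 60 N. Pads are 20 mm wide; open, the fingers measure 115 mm over their backs; the gripper's body (75 mm by 178 mm) begins 61 mm behind the grasp point.
Start: joints at [1.096, 0.359, 1.51, -0, 1.272, -0.115], TCP at [0.211, 0.562, 0.245] pointing down, gripper open.
Joint ranges: [-2.97, 2.97], [-1.01, 2.36], [0.21, 2.38], [-0.96, 4.11], [0.2, 2.71], [-2.98, 2.98]. Speed limits (rad/s): [2.39, 2.39, 3.14, 3.14, 3.14, 3.14].

INTERFACE

Orientations are given as a rotation vector (axis times angle).
In Python, from workcell import status, vision, ctrl gives the robot as it stands.
- The arm moves only by the shell command python3 -m creep 'ROWS' [FORCE]. ROWS is JSON, a list that holds one entry, the list of rows, each a list of 5 numbers: the opening, from -1 (shut) to 1 (fully open), then the shift along the world's x, y, z each as a share of 800 mm, from -1 to 1, then the turn about the world's z as a share of 90 degrees, from -1 to 1. A call has 1 to 12 rows; each row is the pose to reach, as a shift and turn from the pose commanded when the call began; what a row does not reach only later rows make up. A row lasts 1/8 s, in which the tool goes at most 62.5 mm and 10.7 degrees, less where a joint would pass 70% of its speed; a pose out of reach is approached as far as the arm can. A call with a number of a shift or a turn outside -1 to 1 is refused whole. A call with a gripper value outside its range is refused whole. The fingers move at their own pace and stop on an object; FORCE is the grip in N (left out, the last holds). Time passes only in rows, so rows that repeat a pose let the fingers close. It gives the time, the measured TCP pose, the force, the opening and the grip force at its end, in the units of the state.
- status.get_state(): the state, without advancing time (a new reading comes with each control period).
- vision.capture(name): name is "scene" or "top"; returns a dict with "img" (400x640x3 uint8, red, green, blue), "vertical_fov" (degrees; the focal length in pixels is half the picture's height over the tangent of half this angle, whatever the lens; pixels are square), "cx", "cy" (the principal point, pixels), "D" ([k1, k2, p1, p2, k3] as OpenCV has them; the pictures are not rectified), "R" (3x3) and "t" (3): a world point X has camera coordinates R X + t. Camera axes: x right, y down, z forward; pixel columns grow to the right and rows downward; lengths in m; the calibration is good to about 2 mm. A picture is of the moment at which its call begins. There is no depth.
- ctrl.sign_off(): hands the job in; it is judged then, once.
The state is a dict: "time_s": time; "q": joint angles; "qd": joint speeds; "joint_efforts": joint torques, N m; "eef_pos": TCP position; "eef_rot": TCP orientation; "contact_force": force on the tool from outside, world axes, zero at the start; "moment": the same for the moment, N m; "finger_gap": opening from 0.0 (shut) to 1.0 (fully open); "grip_force": force on a finger pad.
Only numpy, scipy, OpenCV 4.12 (cv2) and the standard library are available. Lean on these libraries where they do the work, as an engineer would, in place of code of your own. Each camera call takes 0.05 s, during which the arm holds its last target. There are 200 camera calls.

TASK

Take the jig cover (aluminium block with a red grip rib) out of the compartment tray, bring it over the dowel jig square with the jig plate (either way round), and slide its blind bore over the locating pin until it drops on and sits flat on the yellow spring pad. Then press it fully down against the springs and finish while still holding it down there, with the fingers on the cover. Leave the other parts and tools where they lie.

Things in the scene. Friction and masses are not known exactly. Their poses are not given: they have to be found in the camera images.
- cover: loose jig cover, 0.17 to 0.34 kg: aluminium block 64 x 48 x 24 mm (its x, y, z) with a red grip rib in the middle of its top, 44 mm along x, 16 mm thick across y, 32 mm tall (whole height 56 mm). In the middle of the underside is a blind round bore, 14 mm wide and 18 mm deep, with a small chamfer; it cannot be seen from above. Origin: centre of the underside, at the bore's mouth; z up. It stands upright in one of the three cells of the tray.
- tray: fixed grey open tray, 98 mm along its x, 254 mm along its y, 26 mm high, floor and walls 3 mm, split by two walls into three equal cells in a row along y (about 92 x 81 mm each). Origin: centre of its underside, on the bench. The cover, a ball bearing and a tape roll lie one in each cell, in any order.
- jig: fixed dowel jig: dark steel plate 130 x 90 x 14 mm (x, y, z), origin at the centre of its underside on the bench. A steel locating pin 11 mm in diameter, narrowing to 7 mm over its last 4 mm, stands in its middle, up to 38 mm above the bench. Tray and jig may be on either side. (A wall shelf hangs about half a metre above the back of the bench, from about x = 0.6 on: keep the wrist clear of it, and draw the arm in when swinging across from side to side.)
- pin_tip (a point): top of the locating pin, on its axis, 38 mm above the bench
- pad_top (a point): centre of the upper face of the yellow spring pad (70 x 54 x 8 mm, with a hole that the pin passes through), 28 mm above the bench when not pressed; the pin stands 10 mm out of it. z up.
- pad (a joint): downward travel of the spring pad in m: 0 free (up), 0.006 fully pressed, where it stops. About 4.5 N starts it moving and 13.5 N holds it fully down, the cover's weight included; it springs back when let go.
- bearing: loose steel ball bearing, 52 mm across, 15 mm high, flat in a tray cell; leave it. Origin: centre of the underside
- tape_roll: loose black tape roll, 66 mm across, 19 mm high, flat in a tray cell; leave it. Origin: centre of the underside
- gear: loose small steel gear, 56 mm across, 28 mm high, on the bench between tray and jig; leave it. Origin: centre of the underside
- spanner: loose spanner 27 x 126 x 6 mm, long along its y, flat on the bench between tray and jig; leave it. Origin: centre of the underside
- driver: loose green-handled screwdriver 25 x 190 x 25 mm, long along its y, on the bench at the far left; leave it. Origin: centre of the underside
Mind the look-alikes: they are no part of the job. Leave any orange or pink look-alike of the cover alone.

How it is judged:
On the way, in this order (a step that is already met when the one before it is completed fails the run):
1. the cover is lifted out of the tray (height (world z) of cover above 0.036 m), for 0.1 s.
2. the cover has dropped over the pin and sits flat on the pad (horizontal distance between cover and pin_tip below 0.003 m and z of cover in the frame of pad_top below 0.003 m and angle between cover's own z axis and vertical below 0.1 rad), for 0.1 s.
At the end, for the whole second after the job is handed in: cover on the pin within 3 mm, flat on the pad (3 mm, 0.1 rad), its long side within 0.2 rad of the jig plate's, the pad pressed more than 4.5 of its 6 mm; the fingers still touch the cover with over 2 N and it bears on the jig with over 5 N (all of step 2 and value of joint pad above 0.0045 m and angle between the x axis of cover and the x axis of jig, either way round below 0.2 rad and contact force between the fingers and cover above 2 N and contact force between cover and jig above 5 N); the arm keeps its last pose, push and grip.
It fails at once if another part or tool is shifted more than 4 cm (distance of any of bearing, tape_roll, gear, spanner, driver from where it was at the start of the episode above 0.04 m).
It also fails if it takes over 38 s, if anything falls off the work surface, if the arm or the gripper's body presses on something with over 40 N, if the wrist force passes 120 N, or if a joint passes its speed limit or range.

## Working session

There is one attempt and no reset: what is moved stays moved. The work goes in short steps, Python scripts to look and compute and a shell command to move; the robot and the scene stay as the last step left them, time stands still between calls to the robot, and variables do not carry over. Pictures are saved under pics/ and viewed, at most 10 in all, crops included, and the job is handed in when it is done.

```bash
mkdir -p pics; cat > h.py <<'E'
import numpy as np, cv2
from workcell import status, vision, ctrl
def cap(n,f):
    c=vision.capture(n); cv2.imwrite('pics/'+f,c['img'][:,:,::-1]); return c
def K(c):
    f=200/np.tan(np.radians(c['vertical_fov'])/2); return np.array([[f,0,c['cx']],[0,f,c['cy']],[0,0,1.]])
def ray(c,uv,z):
    p=cv2.undistortPoints(np.array([[uv]],float),K(c),np.array(c['D'],float))[0,0]
    R=np.array(c['R']);t=np.array(c['t']);o=-R.T@t;d=R.T@np.array([p[0],p[1],1]);return o+d*(z-o[2])/d[2]
def proj(c,X):
    return cv2.projectPoints(np.array(X,float).reshape(-1,3),cv2.Rodrigues(np.array(c['R'],float))[0],np.array(c['t'],float),K(c),np.array(c['D'],float))[0][:,0]
E
python3 - <<'E'
from h import *
import pickle
d={n:cap(n,n+'0.png') for n in('scene','top')}
pickle.dump(d,open('c0.pkl','wb'))
for c in d.values(): print(-np.array(c['R']).T@c['t'],c['vertical_fov'],c['D'])
s=status.get_state();print(s['time_s'],s['eef_pos'],s['eef_rot'],s['contact_force'])
E
```

```text
[-0.28040824  1.23040238  0.93247128] 53.02690742058244 [-0.04296649  0.          0.          0.          0.        ]
[0.1968069  0.1599073  1.50528558] 48.60179295397832 [0.01632064 0.         0.         0.         0.        ]
0.1 [0.21098421 0.56104307 0.24388022] [-5.61982229e-01 -3.09044626e+00  2.58126675e-03] [-0.28362076 -0.11324577  0.75282128]
```

View pics/top0.png

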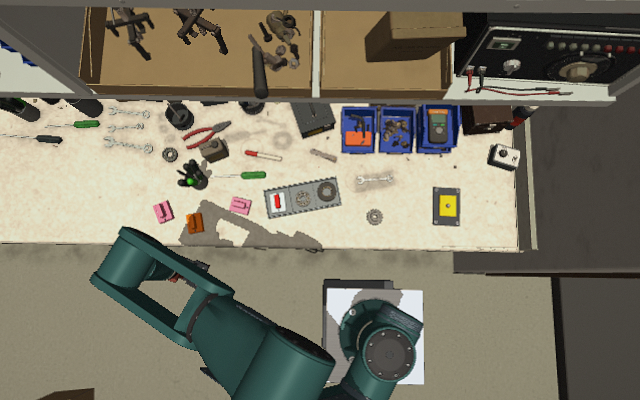

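View pics/scene0.png

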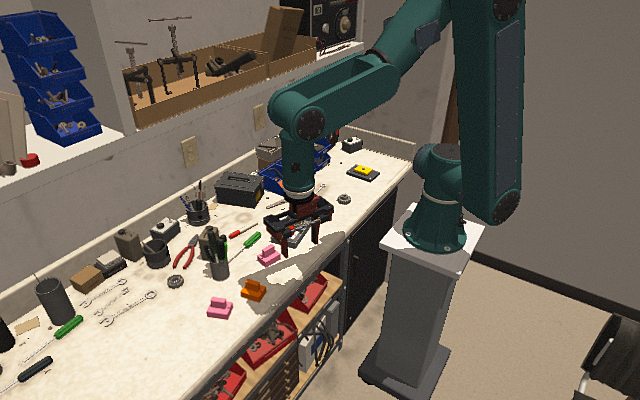

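The top view shows the tray at about (303,197), with the cover (red rib) in its left cell at about (278,201). The jig with the yellow pad is at about (447,206). I'll enlarge both.

```bash
python3 - <<'E'
import cv2,numpy as np
i=cv2.imread('pics/top0.png')
a=cv2.resize(i[170:230,260:350],None,fx=8,fy=8,interpolation=cv2.INTER_CUBIC)[:, :720]
b=cv2.resize(i[180:230,425:470],None,fx=8,fy=8,interpolation=cv2.INTER_CUBIC)
cv2.imwrite('pics/cropA.png',a);cv2.imwrite('pics/cropB.png',b)
E
```

```text
(no output)
```

View pics/cropA.png

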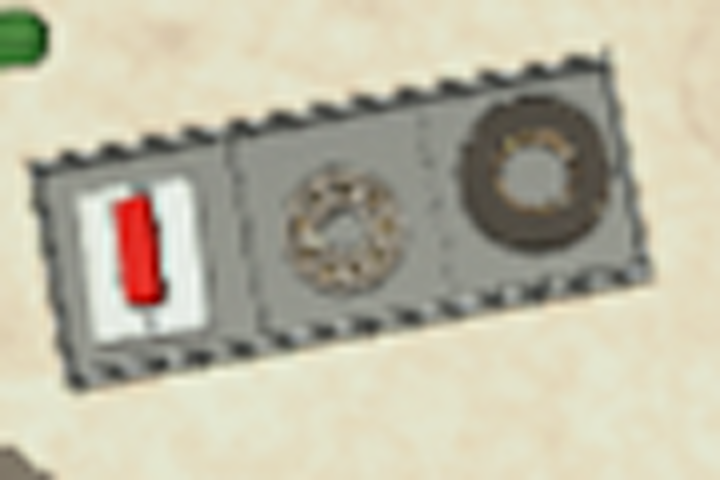

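View pics/cropB.png

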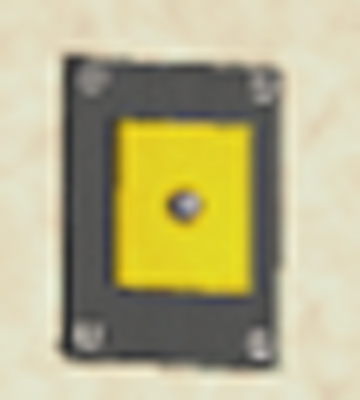

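The cover's block corners in the crop are about (78,190), (188,176), (210,330), (98,343). The pad corners are about (120,122), (252,125), (250,292), (116,288), and the pin is at (184,203).

```bash
cat > m.py <<'E'
from h import *
import pickle
c=pickle.load(open('c0.pkl','rb'))['top']
def pts(l,o,z): return np.array([ray(c,((a+.5)/8-.5+o[0],(b+.5)/8-.5+o[1]),z) for a,b in l])
def rep(n,P):
    e=[P[1]-P[0],P[2]-P[1],P[3]-P[2],P[0]-P[3]]
    print(n,P.mean(0).round(4),[round(float(np.linalg.norm(x)),4) for x in e],[round(float(np.degrees(np.arctan2(x[1],x[0]))),1) for x in e])
rep('block',pts([(78,190),(188,176),(210,330),(98,343)],(260,170),.027))
rep('rib',pts([(113,200),(147,191),(162,300),(133,306)],(260,170),.059))
rep('tray',pts([(33,163),(607,55),(650,280),(75,388)],(260,170),.026))
rep('plate',pts([(66,57),(278,68),(278,365),(62,358)],(425,180),.014))
rep('pad',pts([(120,122),(252,125),(250,292),(116,288)],(425,180),.028))
print('pin',pts([(184,203)],(425,180),.038))
im=c['img'].astype(int);r,g,b=im[...,0],im[...,1],im[...,2]
def seg(n,m,box,z):
    M=np.zeros_like(m);x0,x1,y0,y1=box;M[y0:y1,x0:x1]=m[y0:y1,x0:x1]
    B=cv2.boxPoints(cv2.minAreaRect(np.argwhere(M)[:,::-1].astype(np.float32)))
    P=np.array([ray(c,x,z) for x in B]);rep(n+'_seg',P)
seg('block',((r>200)&(g>200)&(b>200))|((r>150)&(g<80)),(267,289,188,215),.027)
seg('rib',(r>150)&(g<80)&(b<80),(267,289,188,215),.059)
seg('pad',(r>150)&(g>130)&(b<80),(430,470,185,226),.028)
E
python3 m.py
```

```text
block [0.4298 0.3296 0.027 ] [0.047, 0.0668, 0.0474, 0.0662] [-81.6, -170.1, 97.7, 9.5]
rib [0.4291 0.3281 0.059 ] [0.0145, 0.0462, 0.0122, 0.0453] [-73.9, -170.3, 102.9, 12.6]
tray [0.448  0.2463 0.026 ] [0.2485, 0.0987, 0.2463, 0.0983] [-78.1, -168.6, 101.8, 12.7]
plate [ 0.4285 -0.2414  0.014 ] [0.09, 0.1274, 0.0905, 0.1294] [-92.1, 178.2, 89.2, -2.0]
pad [ 0.4283 -0.2433  0.028 ] [0.0554, 0.0711, 0.0558, 0.0707] [-90.3, 177.6, 89.3, -2.7]
pin [[ 0.42818448 -0.24044847  0.038     ]]
block_seg [0.4293 0.3304 0.027 ] [0.0454, 0.06, 0.0451, 0.06] [-81.7, -171.1, 98.2, 9.2]
rib_seg [0.4295 0.3287 0.059 ] [0.0124, 0.0438, 0.0124, 0.0438] [-82.5, -171.7, 97.4, 8.3]
pad_seg [ 0.428  -0.2429  0.028 ] [0.0504, 0.0714, 0.05, 0.0715] [-89.0, 178.3, 91.0, -1.4]
```

The sizes check out: cover at (0.4295, 0.329) with yaw about 9°, jig at (0.428, -0.242) with yaw about -1.5°. I'll move above the cover first.

```bash
python3 -m creep '[[[0,0.068,-0.073,-0.03,0.11],[0,0.137,-0.146,-0.06,0.22],[0,0.205,-0.218,-0.09,0.329],[0,0.273,-0.291,-0.131,0.329],[0,0.273,-0.291,-0.131,0.329],[0,0.273,-0.291,-0.131,0.329],[0,0.273,-0.291,-0.131,0.329],[0,0.273,-0.291,-0.131,0.329]]]' 50
python3 - <<'E'
from h import *
import pickle
c=cap('scene','s1.png');pickle.dump(c,open('c1.pkl','wb'))
print(proj(c,[[.4295,.329,.059],[.4295,.329,.027]]))
from scipy.spatial.transform import Rotation as R
s=status.get_state();y=R.from_rotvec(s['eef_rot']).as_matrix()[:,1];print(s['eef_pos'],np.degrees(np.arctan2(y[1],y[0])),s['contact_force'])
i=cv2.imread('pics/s1.png');p=proj(c,[[.4295,.329,.09]])[0].astype(int)
x0,y0=p[0]-50,p[1]-37;print(x0,y0);cv2.imwrite('pics/s1c.png',cv2.resize(i[y0:y0+75,x0:x0+100],None,fx=8,fy=8,interpolation=cv2.INTER_CUBIC))
E
```

```text
time_s: 1.1
eef_pos: [0.4292, 0.3292, 0.1399]
eef_rot: [0.246, -3.132, -0.0]
contact_force: [-0.1, 0.2, -0.4]
finger_gap: 0.502
grip_force: 0.0
[[288.66979322 225.3819742 ]
 [288.93730581 232.40386282]]
[0.42906133 0.32954207 0.14011159] 99.03731161736658 [ 0.33647065 -0.7690526   0.93011725]
238 181
```

View pics/s1c.png

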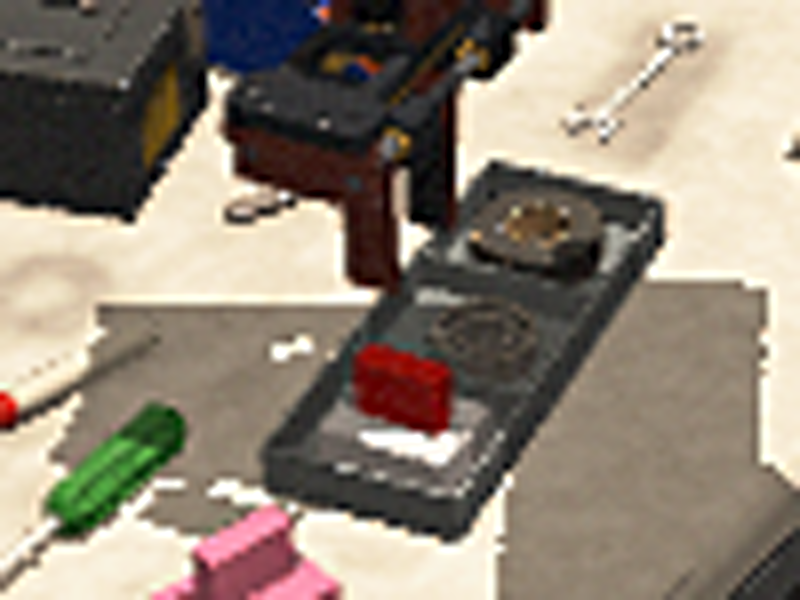

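The rib top is at about (288.6, 226) in the scene image, and the prediction was (288.7, 225.4), so the estimate holds. Next I'll descend, grip and lift.

```bash
python3 -m creep '[[[0,0,0,-0.05,0],[0,0,0,-0.09,0],[0,0,0,-0.11,0],[0,0,0,-0.11,0],[0,0,0,-0.11,0],[-1,0,0,-0.11,0],[-1,0,0,-0.11,0],[-1,0,0,-0.11,0],[-1,0,0,-0.11,0],[-1,0,0,-0.11,0],[-1,0,0,-0.11,0],[-1,0,0,-0.11,0]]]' 50
python3 -m creep '[[[-1,0,0,0.01,0],[-1,0,0,0.04,0],[-1,0,0,0.08,0],[-1,0,0,0.12,0],[-1,0,0,0.12,0],[-1,0,0,0.12,0]]]'
```

```text
time_s: 2.65
eef_pos: [0.4299, 0.329, 0.0522]
eef_rot: [-0.246, 3.131, 0.0]
contact_force: [-0.7, 1.0, 5.9]
finger_gap: 0.176
grip_force: 50.0
time_s: 3.4
eef_pos: [0.4289, 0.3283, 0.1469]
eef_rot: [0.246, -3.131, 0.001]
contact_force: [-0.4, 0.3, -2.0]
finger_gap: 0.183
grip_force: 50.0
```

```bash
python3 -m creep '[[[-1,0,-0.04,0,0],[-1,0,-0.11,0,-0.02],[-1,0,-0.18,0,-0.04],[-1,0,-0.25,0,-0.06],[-1,0,-0.32,0,-0.08],[-1,0,-0.39,0,-0.1],[-1,0,-0.46,0,-0.12],[-1,0,-0.53,0,-0.12],[-1,0,-0.6,0,-0.12],[-1,0,-0.66,0,-0.12],[-1,0,-0.7,0,-0.12],[-1,-0.002,-0.714,0,-0.12]]]'
python3 -m creep '[[[-1,0,0,-0.03,0],[-1,0,0,-0.05,0],[-1,0,0,-0.05,0],[-1,0,0,-0.05,0],[-1,0,0,-0.05,0]]]'
python3 - <<'E'
from h import *
import pickle
from scipy.spatial.transform import Rotation as R
s=status.get_state();y=R.from_rotvec(s['eef_rot']).as_matrix()[:,1];print(s['eef_pos'],np.degrees(np.arctan2(y[1],y[0])),s['contact_force'])
d={n:cap(n,n+'2.png') for n in('scene','top')};pickle.dump(d,open('c2.pkl','wb'))
c=d['scene'];p=proj(c,[[.428,-.242,.04]])[0].astype(int);t=d['top'];q=proj(t,[[.428,-.242,.04]])[0].astype(int);print(p,q)
a=cv2.resize(cv2.imread('pics/scene2.png')[p[1]-30:p[1]+20,p[0]-25:p[0]+25],None,fx=8,fy=8,interpolation=cv2.INTER_CUBIC)
b=cv2.resize(cv2.imread('pics/top2.png')[q[1]-25:q[1]+25,q[0]-25:q[0]+25],None,fx=8,fy=8,interpolation=cv2.INTER_CUBIC)
cv2.imwrite('pics/p2.png',np.hstack([a,b]))
E
```

```text
time_s: 4.9
eef_pos: [0.4273, -0.2437, 0.1464]
eef_rot: [-0.053, -3.139, -0.002]
contact_force: [-0.4, 0.9, -1.8]
finger_gap: 0.177
grip_force: 50.0
time_s: 5.52
eef_pos: [0.4284, -0.2424, 0.1084]
eef_rot: [0.049, 3.14, -0.001]
contact_force: [0.5, 1.1, -1.9]
finger_gap: 0.179
grip_force: 50.0
[ 0.42842807 -0.24237071  0.10837698] 88.2198752101325 [ 0.48401344  1.07043408 -1.93728381]
[363 166] [448 204]
```

View pics/p2.png

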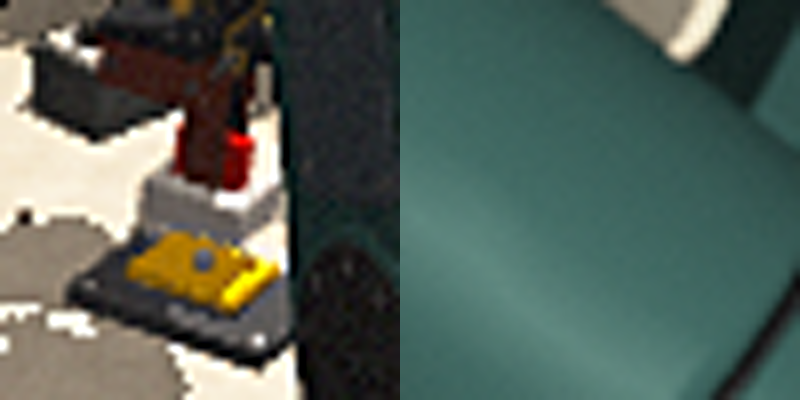

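The scene crop shows the cover held squarely above the pad. The pin tip is at (203,255) and the pad's near corner at (222,305). I'll check both against projected model points.

```bash
python3 - <<'E'
from h import *
import pickle
c=pickle.load(open('c2.pkl','rb'))['scene']
def crop(X): return ((proj(c,X)-[338,136]+.5)*8-.5).round(0)
def box(x,y,yaw,hx,hy,z):
    a=np.radians(yaw);return [[x+np.cos(a)*i*hx-np.sin(a)*j*hy,y+np.sin(a)*i*hx+np.cos(a)*j*hy,z] for i,j in((1,1),(1,-1),(-1,-1),(-1,1))]
print('pin',crop([[.428,-.242,.038],[.428,-.242,.028]]).tolist())
print('pad',crop(box(.428,-.242,-1.8,.035,.027,.028)).tolist())
print('blk top',crop(box(.4284,-.2424,-1.8,.032,.024,.0835)).tolist())
print('blk bot',crop(box(.4284,-.2424,-1.8,.032,.024,.0595)).tolist())
print('1cm x,y',crop([[.438,-.242,.028],[.428,-.232,.028]]).tolist())
i=cv2.imread('pics/scene2.png')[136:186,338:388]
im=cv2.resize(i,None,fx=12,fy=12,interpolation=cv2.INTER_CUBIC)
for P,col in((box(.428,-.242,-1.8,.035,.027,.028),(255,0,0)),(box(.4284,-.2424,-1.8,.032,.024,.0835),(0,255,0)),(box(.4284,-.2424,-1.8,.032,.024,.0595),(0,255,0)),(box(.4285,-.2414,-1.8,.065,.045,.014),(255,0,255))):
    cv2.polylines(im,[((proj(c,P)-[338,136]+.5)*12).round().astype(np.int32)],True,col,1)
cv2.imwrite('pics/ov.png',im)
E
```

```text
pin [[210.0, 250.0], [208.0, 265.0]]
pad [[132.0, 266.0], [179.0, 229.0], [285.0, 264.0], [238.0, 302.0]]
blk top [[145.0, 179.0], [187.0, 148.0], [285.0, 178.0], [244.0, 211.0]]
blk bot [[142.0, 216.0], [185.0, 185.0], [282.0, 216.0], [240.0, 249.0]]
1cm x,y [[193.0, 260.0], [200.0, 272.0]]
```

View pics/ov.png

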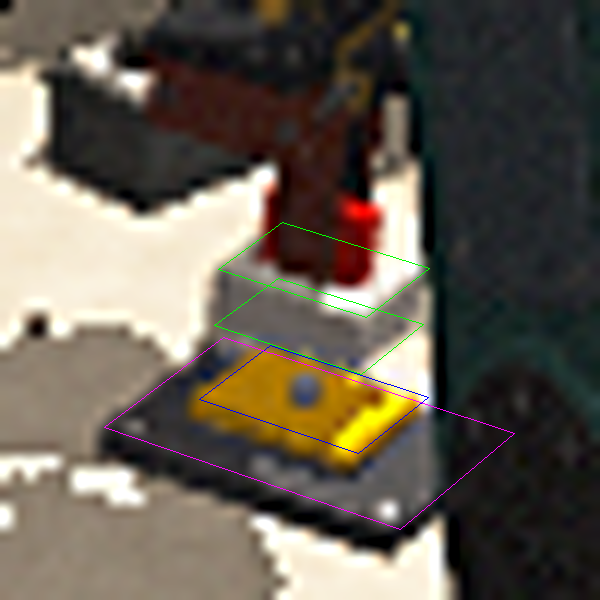

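The block overlay fits, but the pad appears about half a pixel off, suggesting the jig lies at larger y. I'll refine it with the yellow pad's centroid in both unobstructed images.

```bash
python3 - <<'E'
from h import *
import pickle
from scipy.optimize import least_squares
D=pickle.load(open('c0.pkl','rb'));S=8
def box(x,y,yaw,hx,hy,z):
    a=np.radians(yaw);return [[x+np.cos(a)*i*hx-np.sin(a)*j*hy,y+np.sin(a)*i*hx+np.cos(a)*j*hy,z] for i,j in((1,1),(1,-1),(-1,-1),(-1,1))]
def model(c,x,y,h,z0,z1,yaw):
    P=box(x,y,yaw,*h,z0)+box(x,y,yaw,*h,z1)
    H=cv2.convexHull(proj(c,P).astype(np.float32));m=cv2.moments(H);return np.array([m['m10']/m['m00'],m['m01']/m['m00']]),m['m00']
obs={}
for n,c in D.items():
    hsv=cv2.cvtColor(c['img'],cv2.COLOR_RGB2HSV).astype(int)
    q=proj(c,[[.428,-.242,.025]])[0].astype(int)
    w=np.zeros((400,640),np.uint8);w[q[1]-22:q[1]+22,q[0]-22:q[0]+22]=1
    m=((hsv[...,0]>15)&(hsv[...,0]<36)&(hsv[...,1]>120)&(w>0)).astype(np.uint8)
    nl,l,st,_=cv2.connectedComponentsWithStats(m);k=1+np.argmax(st[1:,4]);m=(l==k).astype(np.uint8)
    cs,_=cv2.findContours(m,cv2.RETR_EXTERNAL,cv2.CHAIN_APPROX_NONE);m[:]=0;cv2.drawContours(m,cs,-1,1,-1)
    yx=np.argwhere(m);o=yx.mean(0)[::-1];obs[n]=o
    f=least_squares(lambda p:model(c,*p,(.035,.027),.020,.028,-1.8)[0]-o,[.428,-.242])
    print(n,'obs',o,len(yx),'model area',model(c,*f.x,(.035,.027),.020,.028,-1.8)[1],'xy',f.x)
f=least_squares(lambda p:np.r_[[model(c,*p,(.035,.027),.020,.028,-1.8)[0]-obs[n] for n,c in D.items()]].ravel(),[.428,-.242])
print('joint',f.x,f.fun)
# cover block in same cameras (initial): red rib centroid
for n,c,xy in(('top',D['top'],(.4295,.329)),('scene',pickle.load(open('c1.pkl','rb')),(.4295,.329))):
    hsv=cv2.cvtColor(c['img'],cv2.COLOR_RGB2HSV).astype(int);q=proj(c,[[*xy,.04]])[0].astype(int)
    w=np.zeros((400,640),bool);w[q[1]-15:q[1]+15,q[0]-15:q[0]+15]=1
    m=((hsv[...,0]<6)|(hsv[...,0]>174))&(hsv[...,1]>150)&(hsv[...,2]>80)&w;yx=np.argwhere(m);o=yx.mean(0)[::-1]
    f=least_squares(lambda p:model(c,*p,(.022,.008),.027,.059,9)[0]-o,xy);print('rib',n,o,len(yx),model(c,*f.x,(.022,.008),.027,.059,9)[1],f.x)
E
```

```text
scene obs [362.88135593 169.44915254] 118 model area 115.74283030303195 xy [ 0.428 -0.242]
top obs [447.28533333 205.272     ] 375 model area 349.80289543932304 xy [ 0.42933397 -0.24229604]
joint [ 0.42946305 -0.24226746] [ 0.43236086 -0.08782808 -0.28243031 -0.04511994]
rib top [277. 201.] 59 81.08227940066718 [0.43046422 0.32944108]
rib scene [287.84615385 228.97115385] 104 123.30234784213826 [0.43279636 0.33008334]
```

Jig estimate, averaged over both cameras: (0.4293, -0.2415). I'll shift +1 mm in each axis and descend past the pin tip while watching the force.

```bash
python3 -m creep '[[[-1,0.00125,0.00125,-0.01,0],[-1,0.00125,0.00125,-0.018,0],[-1,0.00125,0.00125,-0.023,0],[-1,0.00125,0.00125,-0.027,0],[-1,0.00125,0.00125,-0.031,0],[-1,0.00125,0.00125,-0.031,0],[-1,0.00125,0.00125,-0.031,0]]]' 55
```

```text
time_s: 6.5
eef_pos: [0.4291, -0.2415, 0.0831]
eef_rot: [0.049, 3.141, -0.0]
contact_force: [-1.1, -0.5, -0.9]
finger_gap: 0.18
grip_force: 55.0
```

The bore mouth is about 4 mm below the pin tip with almost no force, so it is on the pin. I'll go on to the pad.

```bash
python3 -m creep '[[[-1,0,0,-0.003,0],[-1,0,0,-0.006,0],[-1,0,0,-0.008,0],[-1,0,0,-0.009,0],[-1,0,0,-0.009,0],[-1,0,0,-0.009,0]]]'
```

```text
time_s: 7.25
eef_pos: [0.429, -0.2414, 0.076]
eef_rot: [-0.049, -3.141, 0.0]
contact_force: [-1.5, 0.6, 3.6]
finger_gap: 0.18
grip_force: 55.0
```

The cover touches the pad, with lateral force near zero. Now I'll press.

```bash
python3 -m creep '[[[-1,0,0,0,0],[-1,0,0,-0.002,0],[-1,0,0,-0.004,0],[-1,0,0,-0.006,0],[-1,0,0,-0.0075,0],[-1,0,0,-0.0075,0],[-1,0,0,-0.0075,0],[-1,0,0,-0.0075,0]]]' 60
python3 -c "
from h import *
for i in range(3):
  s=status.get_state();print(s['eef_pos'],s['contact_force'],s['moment'])"
```

```text
time_s: 8.25
eef_pos: [0.4291, -0.2415, 0.0711]
eef_rot: [0.049, 3.141, -0.001]
contact_force: [-4.5, 2.8, 22.0]
finger_gap: 0.179
grip_force: 60.0
[ 0.42907702 -0.24145344  0.07111556] [-4.49121101  2.84117479 22.01889315] [ 0.616026    0.88865733 -0.00679561]
[ 0.42907702 -0.24145344  0.07111556] [-4.49121101  2.84117479 22.01889315] [ 0.616026    0.88865733 -0.00679561]
[ 0.42907702 -0.24145344  0.07111556] [-4.49121101  2.84117479 22.01889315] [ 0.616026    0.88865733 -0.00679561]
```

```bash
python3 - <<'E'
from h import *
c=cap('scene','s3.png')
cv2.imwrite('pics/s3c.png',cv2.resize(cv2.imread('pics/s3.png')[136:186,333:393],None,fx=12,fy=12,interpolation=cv2.INTER_CUBIC))
s=status.get_state();print(s['eef_pos'],s['contact_force'],s['grip_force'])
E
```

```text
[ 0.4290782  -0.24144587  0.07110892] [-5.16106057  2.32491338 21.52023281] 60.00740826129913
```

View pics/s3c.png

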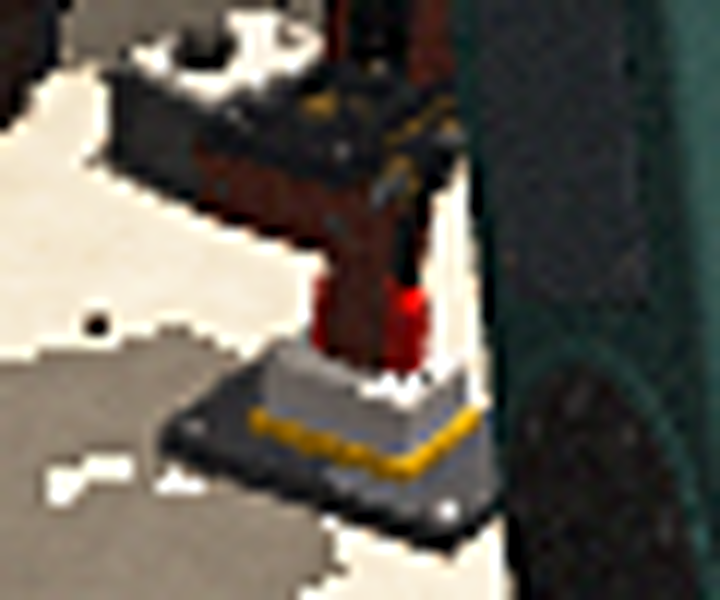

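The cover sits flat and square on the pressed pad (crop block edge from (262,390) to (410,460)), with the pin hidden inside it. I'm handing in.

```bash
python3 -c "
from workcell import ctrl; print(ctrl.sign_off())"
```

```text
the job is handed in; nothing more can be done
None
```

The cover is on the locating pin, flat and square with the jig plate, and held pressed fully down with about 22 N and a 60 N grip; I handed the job in at about 8.3 s, but sign-off returned no verdict.

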